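Hang the loaded weighing pan on the pantry scale

TASK

Weigh the jar of baby food: lift the aluminium pan with the jar in it by its wooden handle and hang its hook over the bar of the red spring scale. The bar sinks under the weight, which you do not know, so let the load down slowly, ease the pan back until its rubber foot rests against the scale's plate, and let go only when the scale carries everything, so that the bar neither drops nor springs up and the pan does not swing. Leave it hanging still with the jar standing in it; do not force the scale, do not handle the jar, and leave the other things alone.

Things in the scene. Friction and masses are not known exactly. Their poses are not given: they have to be found in the camera images.
- pan: Loose aluminium hang-on weighing pan, 110-190 g. Origin: centre of its underside; z up, x to the rear (hook side). Tray 100 x 100 mm, 22 mm high, floor 3 mm. A 3 mm rear strap (x = 48.5 to 51.5 mm) carries a top strap over the tray (z = 105 to 110, x = -19.5 to 69.5 mm), both 50 mm wide. The wooden handle, 30 (x) x 24 (y) mm, stands on that over the tray's centre, z = 110 to 152.
- grip (a point): Point inside the pan's wooden handle to grasp it at: pan (0, 0, 135) mm; the handle is 24 mm thick along the pan's y.
- hook (a point): Bar centre's place once hung: pan (61.5, 0, 101) mm. The hook opens downwards: rear strap, top strap (underside z = 105) and a 4 mm rear leg (x = 65.5 to 69.5, down to z = 82, then a tip flared outwards to z = 72) enclose a slot 14 mm wide (x = 51.5 to 65.5), 50 mm long in y. The load's weight acts about 60 mm in front of it.
- foot (a point): Rear face of the pan's black rubber foot, 50 mm wide, z = 5 to 19 mm: pan (87.5, 0, 12) mm. It must pass below the bar, so bring the pan in level from the front, hook just above the bar. Once hung, the off-centre weight turns the pan about the bar, bottom to the rear, until this face meets the scale's plate; the pan then leans 0.04 to 0.07 rad.
- jar: Closed baby food jar (amber, yellow lid), 58 mm diameter, 62 mm high, standing loose in the pan, off-centre; weight unknown, 90 to 350 g. Origin: centre of its underside.
- scale: Red spring scale fixed to the shelf. Origin: on the shelf, 15 mm in front of the middle of the housing's front face; z up, its front looks along -x. Housing 120 mm wide, 210 mm high, x = 15 to 100 mm. In front a sprung carriage moves up and down: a bar along y at x = -50 mm and, fixed to it, an upright plate 126 mm wide with its face at x = -18 mm.
- bar (a point): Centre of the scale's bar (8 mm diameter, along its y, 114 mm free between two side arms) on the moving carriage, 200 mm above the shelf when unloaded; axes as the scale's (x to the rear). The plate's face is 32 mm behind it and reaches from 12 mm above to 103 mm below it.
- carriage (a joint): How far the bar has sunk, m: 0 unloaded, stop at 0.075; the spring gives about 10 mm per newton, with hardly any damping.
- turntable: Clear turntable, 210 mm across, rim 28 mm high, fixed. Origin: centre of its underside.
- bean_can: Closed can of beans with a green label, 68 mm diameter, 95 mm high, standing on the turntable. Origin: centre of its underside.
- muffin_cup: Teal silicone muffin cup, 68 mm across, 32 mm high, on the turntable. Origin: centre of its underside.

How it is judged:
On the way, in this order (a step that is already met when the one before it is completed fails the run):
1. the pan is lifted clear of the shelf by its handle (height (world z) of pan above 0.05 m and contact force between pan and the fingers above 1 N), for 0.2 s.
2. the bar is in the hook and starts to carry the pan, still held (value of joint carriage above 0.004 m and z of bar in the frame of pan above 0.09 m and x of bar in the frame of pan between 0.05 and 0.068 m and contact force between pan and the fingers above 1 N), for 0.2 s.
At the end, for the whole second after the job is handed in: The pan hangs still and released (under 0.03 m/s, 0.2 rad/s), the bar up under its top strap in the slot (54-66 mm along pan x, 96-106 mm up), sunk over 8 mm, pan tilted under 0.16 rad; jar standing in the tray within 25 mm of its centre in x and y, tilted under 0.25 rad (x of bar in the frame of pan between 0.054 and 0.066 m and z of bar in the frame of pan between 0.096 and 0.106 m and value of joint carriage above 0.008 m and angle between pan's own z axis and vertical below 0.16 rad and contact force between pan and the fingers below 0.1 N and linear speed of pan below 0.03 m/s and angular speed of pan below 0.2 rad/s and x of jar in the frame of pan between -0.025 and 0.025 m and y of jar in the frame of pan between -0.025 and 0.025 m and z of jar in the frame of pan below 0.02 m and angle between jar's own z axis and vertical below 0.25 rad); the robot touches nothing.
It fails at once if the scale's bar drops or springs up abruptly (faster than 0.10 m/s) (velocity of joint carriage above 0.1 m/s or velocity of joint carriage below -0.1 m/s).
It fails at once if the scale is forced: bar sunk over 70 mm, pan pressing on it with over 15 N, or the robot itself with over 3 N (value of joint carriage above 0.07 m or contact force between pan and scale above 15 N or contact force between any of the fingers, the arm and scale above 3 N).
It fails at once if the pan swings abruptly (over 0.75 rad/s) while the scale carries some of it (value of joint carriage above 0.004 m and angular speed of pan above 0.75 rad/s).
It fails at once if the robot handles the jar (over 1 N), or the jar tips over 0.4 rad (contact force between any of the fingers, the arm and jar above 1 N or angle between jar's own z axis and vertical above 0.4 rad).
It fails at once if the can or the muffin cup is disturbed (moved over 20 mm) (distance of any of bean_can, muffin_cup from where it was at the start of the episode above 0.02 m).
It also fails if it takes over 72 s, if anything falls off the work surface, if the arm or the gripper's body presses on something with over 40 N, if the wrist force passes 120 N, or if a joint passes its speed limit or range.

ROBOT

A 6-joint arm with a two-finger parallel gripper is mounted at the origin on the work surface. World frame = base frame: x ahead of the robot, y to its left, z up, the work surface at z = 0. Lengths are in m, angles in rad, forces in N, time in s.
With the tool pointing down it reaches from about 0.35 to 0.975 m from the base axis. Payload 4.9 kg.
Tool frame: the origin (TCP) lies on the front face of the gripper's body, between the roots of the fingers; the fingertips stand ctrl.tip_extent ahead of it and the grasp point (between the pads) lies 54 mm ahead of it (ctrl.tip_extent is the distance from the TCP to the fingertips, in m); z points along the fingers, y is the line along which they close (so a half turn about z gives the same grasp; the last joint's range is limited). The gripper opens to 85 mm and grips with 20 to 120 N. Pads are 22 mm wide; open, the fingers measure 114 mm over their backs; the gripper's body (76 mm by 85 mm) begins 54 mm behind the grasp point. The pads swing forward as they close: fully open they stand 13 mm farther back than shut.
Start: joints at [1.016, 0.053, 1.613, -0, 1.476, -0.119], TCP at [0.264, 0.567, 0.304] pointing down, gripper open.
Joint ranges: [-3.01, 3.01], [-1.01, 2.22], [0.06, 2.58], [-1.02, 4.17], [0.09, 2.62], [-3.14, 3.14]. Speed limits (rad/s): [2.57, 2.57, 3.14, 3.14, 3.14, 3.14].

INTERFACE

Orientations are given as a rotation vector (axis times angle).
In Python, from station import ctrl gives the robot as it stands.
- The arm moves only by the tool apply_moves, never from a script. Its argument "rows" is one flat list of numbers, 6 for each row, row after row: the shift along the tool's x, y, z normalised to -1 to 1, where 1 is 0.6 m, then the turn, a rotation vector about the tool's x, y, z normalised to -1 to 1, where 1 is 90 degrees. A call has 1 to 20 rows; each row is the pose to reach, as a shift and turn from the pose commanded when the call began, along the tool's axes at that moment; what a row does not reach only later rows make up. A row lasts 1/10 s, in which the tool goes at most 50 mm and 8.59 degrees, less where a joint would pass 70% of its speed; a pose out of reach is approached as far as the arm can. A call with a number of a shift or a turn outside -1 to 1 is refused whole. A call with a gripper value outside its range is refused whole. "grip" is the opening, from 0 (shut) to 1 (fully open), set as the call begins (left out, the last holds). The fingers move at their own pace and stop on an object; "grip_force" is the grip in N (left out, the last holds). Time passes only in rows, so rows that repeat a pose let the fingers close. It gives the time, the measured TCP pose, the force, the opening and the grip force at its end, in the units of the state.
- ctrl.get_obs(): the state, without advancing time (a new reading comes with each control period).
- ctrl.get_image(name): name is "scene" or "top" or "wrist"; returns (picture, depth): 480x640x3 uint8, blue, green, red; 480x640 float32, m along the optical axis (not along the pixel's ray), 0 where there is no reading.
- ctrl.camera_model(name): a dict with "mtx" (3x3 intrinsics, pixels), "R" (3x3) and "t" (3): a world point X has camera coordinates R X + t; the wrist camera has in their place "tool_from_camera" (4x4, takes a point from camera to tool coordinates, whose origin is the TCP and whose axes are the flange's). Camera axes: x right, y down, z forward; pixel columns grow to the right and rows downward; lengths in m; the calibration is good to about 2 mm. The wrist camera is an equidistant fisheye: a pixel r from the principal point sees the ray r / f radians off the axis. A picture is of the moment at which its call begins: read the wrist's pose just before it. camera_model takes no time and is no camera call.
- ctrl.finish_job(): hands the job in; it is judged then, once.
The state is a dict: "t": time; "q": joint angles; "dq": joint speeds; "effort": joint torques, N m; "tool_pos": TCP position; "tool_rot": TCP orientation; "contact_force": force on the tool from outside, world axes, zero at the start; "wrist_torque": the same for the moment, N m; "opening": finger opening in m; "grip_force": force on a finger pad.
Only numpy, scipy, OpenCV 4.12 (cv2) and the standard library are available. Lean on these libraries where they do the work, as an engineer would, in place of code of your own. Each camera call takes 0.05 s, during which the arm holds its last target. There are 200 camera calls.

## Working session

There is one attempt and no reset: what is moved stays moved. The work goes in short steps, Python scripts to look and compute and a tool call to move; the robot and the scene stay as the last step left them, time stands still between calls to the robot, and variables do not carry over. Pictures are saved under pics/ and viewed, at most 10 in all, crops included, and the job is handed in when it is done.

Besides the shell and the picture viewer there is one more tool, called after "Request:" as name(argument=value, ...), one argument or row to a line, values as JSON. apply_moves: Moves the arm, as the interface text tells. Its arguments: {"type":"object","properties":{"rows":{"type":"array","items":{"type":"number"}},"grip":{"type":"number"},"grip_force":{"type":"number"}},"required":["rows"]}

```bash
ls; mkdir -p pics
cat > h.py <<'E'
import numpy as np, cv2
from scipy.spatial.transform import Rotation as R
from station import ctrl
def grab(name,tag):
    o=ctrl.get_obs(); im,d=ctrl.get_image(name); cv2.imwrite(f'pics/{tag}.png',im); np.savez(f'pics/{tag}.npz',im=im,d=d,p=o['tool_pos'],r=o['tool_rot']); return im,d,o
def pts(name,d):
    m=ctrl.camera_model(name); K=m['mtx']; v,u=np.mgrid[0:480,0:640]
    c=np.dstack([(u-K[0,2])/K[0,0]*d,(v-K[1,2])/K[1,1]*d,d])
    return (c-m['t'].reshape(3))@np.array(m['R'])
E
python3 - <<'E'
from h import *
a,_,o=grab('scene','s0'); b,_,_=grab('top','t0'); print(o); 
for n in('scene','top','wrist'): print(n,ctrl.camera_model(n))
print(ctrl.tip_extent)
E
```

```text
pics
{'t': 0.0, 'q': array([ 1.01603018e+00,  5.33607766e-02,  1.61428409e+00,  3.85305719e-05,
        1.47600141e+00, -1.18965080e-01]), 'dq': array([ 0.00098111,  0.00137456,  0.00181275,  0.00056963, -0.00049585,
       -0.00124791]), 'effort': array([ 5.06423839e-04, -3.93667638e+01, -3.70183110e+01, -1.06988006e-05,
        6.79108649e-03,  5.22571554e-06]), 'tool_pos': array([0.2635586 , 0.56619282, 0.30266636]), 'tool_rot': array([-6.79001156e-01, -3.06660412e+00,  3.02391906e-03]), 'contact_force': array([-0.06750551, -0.12925727,  0.61835577]), 'wrist_torque': array([-0.00779979, -0.03532856, -0.00320279]), 'grip_force': 0.0, 'opening': 0.08537652819214482}
scene {'mtx': array([[465.28786466,   0.        , 315.66695358],
       [  0.        , 465.28786466, 244.76033656],
       [  0.        ,   0.        ,   1.        ]]), 'R': array([[ 0.87304207,  0.48744281, -0.01403763],
       [ 0.38990647, -0.71505781, -0.58022864],
       [-0.292866  ,  0.50109065, -0.81433265]]), 't': array([-0.54413553, -0.14113585,  1.1751329 ])}
top {'mtx': array([[522.41749317,   0.        , 328
[... 154 characters left out ...]
 -0.00696246],
       [-0.99155015,  0.01021971, -0.12932074],
       [ 0.12938305,  0.00568827, -0.99157837]]), 't': array([0.03870515, 0.61747842, 1.12919203])}
wrist {'mtx': array([[371.64829954,   0.        , 313.56252492],
       [  0.        , 371.64829954, 235.83083435],
       [  0.        ,   0.        ,   1.        ]]), 'tool_from_camera': array([[-1.08798317e-03, -9.64224590e-01, -2.65084433e-01,
         6.76122875e-02],
       [ 9.99998655e-01, -7.23618385e-04, -1.47217649e-03,
        -5.29793454e-04],
       [ 1.22768881e-03, -2.65085678e-01,  9.64224080e-01,
        -6.95862121e-02],
       [ 0.00000000e+00,  0.00000000e+00,  0.00000000e+00,
         1.00000000e+00]])}
0.0726
```

View pics/s0.png

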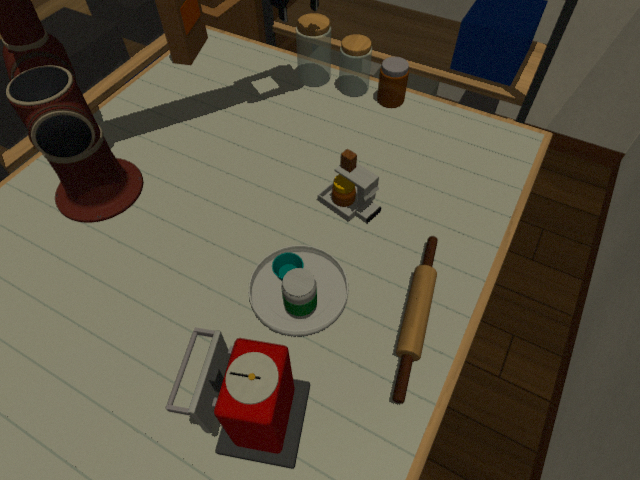

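View pics/t0.png

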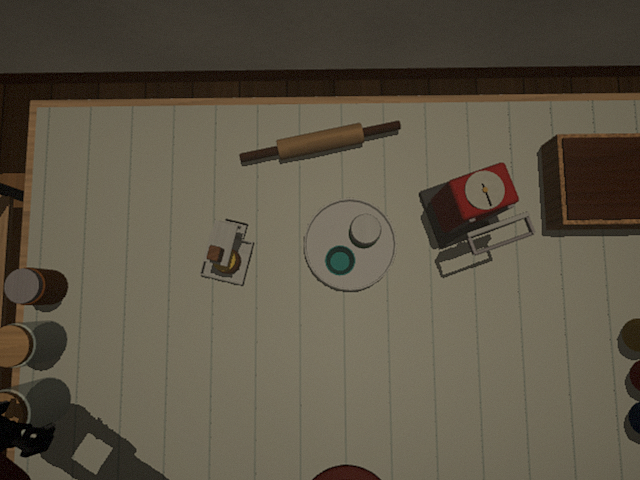

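The scene view shows the pan at about (350,190), with its brown handle at (348,158) and the hook and foot on the right, and the scale at (255,390) with its bar frame to the left. In the top view the handle is at (215,253) and the red housing at (480,195), with the bar at (505,232).

```bash
cat > m.py <<'E'
from h import *
for n,t in(('top','t0'),('scene','s0')):
    z=np.load(f'pics/{t}.npz'); im,d=z['im'],z['d']; P=pts(n,d); ok=d>0; hsv=cv2.cvtColor(im,cv2.COLOR_BGR2HSV)
    X,Y,Z=P[...,0],P[...,1],P[...,2]
    print(n,'valid',ok.mean())
    v,u=np.mgrid[0:480,0:640]
    pr=((abs(u-228)<40)&(abs(v-250)<45)) if n=='top' else ((abs(u-350)<45)&(abs(v-185)<45))
    sr=((u>415)&(u<540)&(v>155)&(v<285)) if n=='top' else ((u>160)&(u<315)&(v>320)&(v<470))
    def rep(l,m):
        m=m&ok
        if m.sum()<4: print(l,m.sum());return
        p=P[m]; r=cv2.minAreaRect((p[:,:2]*1000).astype(np.float32))
        print(l,m.sum(),'mean',p.mean(0).round(4),'zpct',np.percentile(p[:,2],[2,50,98]).round(4),'rect',np.round(r[0],1),np.round(r[1],1),round(r[2],1))
    rep('handle',pr&(Z>0.142)&(Z<.165)); rep('strap',pr&(Z>0.098)&(Z<.118)); rep('tray',pr&(Z>0.014)&(Z<.03)); rep('panany',pr&(Z>0.01))
    red=(hsv[...,1]>180)&((hsv[...,0]<8)|(hsv[...,0]>172))
    rep('red',sr&red); rep('housingtop',sr&(Z>.204)&(Z<.225)); rep('frame',sr&(Z>.19)&(Z<.204)&~red); rep('mid',sr&(Z>.09)&(Z<.19)&~red); rep('base',sr&(Z>.004)&(Z<.03))
    np.save(f'pics/{n}P.npy',P)
    for zl,zh in((.01,.06),(.06,.19),(.19,.204),(.204,.225)):
        mm=sr&ok&(Z>zl)&(Z<zh)&~red; print(zl,zh,mm.sum())
im=cv2.imread('pics/t0.png'); a=cv2.resize(im[150:290,410:550],(560,560),interpolation=2)
b=cv2.resize(im[205:295,190:265],None,fx=6,fy=6,interpolation=2)[:560]
c=np.zeros((560,240,3),np.uint8); c[:540//1][:b.shape[0],:]=cv2.resize(b,(240,288))[:0].reshape(0,240,3) if 0 else 0
cv2.imwrite('pics/t0scale.png',np.clip(a.astype(float)*1.7,0,255))
E
python3 m.py
```

```text
top valid 0.9958821614583333
handle 182 mean [0.5619 0.2624 0.1508] zpct [0.1441 0.1509 0.1552] rect [562.3 263.1] [24.6 30.1] 78.8
strap 800 mean [0.5926 0.2538 0.1092] zpct [0.1048 0.1092 0.1137] rect [586.8 257.3] [51.4 88.9] 75.5
tray 411 mean [0.5814 0.2489 0.02  ] zpct [0.0143 0.0198 0.0278] rect [580.8 259.1] [101.3 137.6] 76.1
panany 1774 mean [0.5791 0.2522 0.082 ] zpct [0.0138 0.1073 0.1527] rect [580.8 259.1] [101.3 137.6] 76.1
red 902 mean [ 0.6679 -0.269   0.2078] zpct [0.2035 0.2086 0.2122] rect [ 670.8 -268.6] [ 82.3 116.2] 18.1
housingtop 3010 mean [ 0.6593 -0.273   0.21  ] zpct [0.2045 0.2101 0.2153] rect [ 640.1 -281.8] [152.  127.4] 18.5
frame 577 mean [ 0.6086 -0.2814  0.1994] zpct [0.1912 0.2006 0.2038] rect [ 640.2 -282. ] [153.8 128.6] 19.0
mid 856 mean [ 0.6377 -0.2393  0.1442] zpct [0.0937 0.1462 0.1892] rect [ 654.2 -272.9] [118.3 123. ] 20.8
base 1286 mean [ 0.6421 -0.2513  0.0129] zpct [0.0041 0.014  0.0233] rect [ 646.5 -313.3] [290.3 299.3] 89.3
0.01 0.06 1126
0.06 0.19 1024
0.19 0.204 577
0.204 0.225 2134
scene valid 0.9961165364583333
handle 145 mean [
[... 425 characters left out ...]
79  0.1664] zpct [0.0359 0.2025 0.212 ] rect [ 671.8 -271.3] [ 85.  117.8] 18.9
housingtop 5586 mean [ 0.6603 -0.2786  0.2109] zpct [0.2045 0.2112 0.2153] rect [ 638.9 -280.6] [152.8 126.2] 19.0
frame 798 mean [ 0.5956 -0.2989  0.1992] zpct [0.1908 0.2003 0.2039] rect [ 638.2 -281.8] [154.1 124.9] 18.9
mid 1063 mean [ 0.6149 -0.3021  0.1556] zpct [0.1037 0.159  0.1887] rect [ 660.  -277.6] [116.2 126.4] 15.1
base 3103 mean [ 0.6811 -0.2487  0.0155] zpct [0.0044 0.0157 0.0279] rect [ 583.5 -257.8] [314.2 275.7] 28.6
0.01 0.06 2819
0.06 0.19 1067
0.19 0.204 798
0.204 0.225 3301[ WARN:0@0.766] global loadsave.cpp:1063 imwrite_ Unsupported depth image for selected encoder is fallbacked to CV_8U.
```

View pics/t0scale.png

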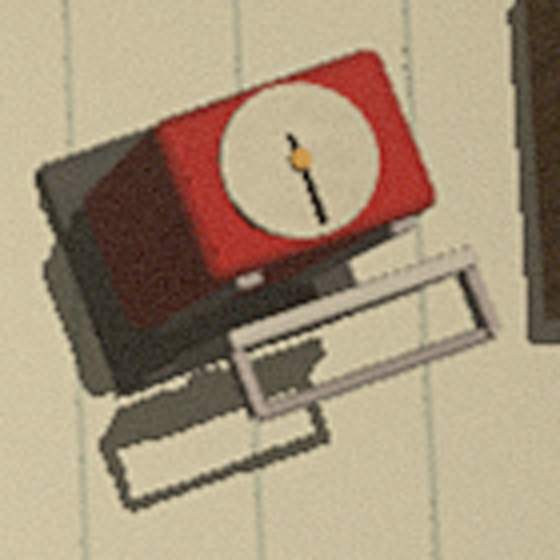

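The crop shows the bar as the front edge of the frame, running from (260,410) to (495,330), with the housing behind it. The two views agree to about 1–2 mm: pan origin ≈ (0.562, 0.263) at yaw −14°, bar ≈ (0.570, −0.3045) at yaw 18.7°. Next is the approach.

```bash
cat >> h.py <<'E'
def down(yaw):  # tool z down, tool y along the pan's -y or +y (closest)
    o=ctrl.get_obs(); R0=R.from_rotvec(o['tool_rot']); best=None
    for s in(1,-1):
        y=s*np.array([-np.sin(yaw),np.cos(yaw),0]); z=np.array([0,0,-1.]); Rt=R.from_matrix(np.column_stack([np.cross(y,z),y,z]))
        a=(R0.inv()*Rt).magnitude()
        if best is None or a<best[0]: best=(a,Rt)
    return best[1]
def row(pos,Rt):
    o=ctrl.get_obs(); R0=R.from_rotvec(o['tool_rot'])
    return np.r_[R0.inv().apply(np.array(pos)-o['tool_pos'])/.6,(R0.inv()*Rt).as_rotvec()/(np.pi/2)].round(4)
E
python3 - <<'E'
from h import *
o=ctrl.get_obs();print(R.from_rotvec(o['tool_rot']).as_matrix().round(3))
print(row([.562,.263,.27],down(np.radians(-14))).tolist())
E
```

```text
[[-0.907  0.422 -0.001]
 [ 0.422  0.907 -0.002]
 [ 0.    -0.002 -1.   ]]
[-0.6642, -0.2481, 0.0549, -0.0012, -0.0003, -0.1219]
```

Request:
apply_moves(
  rows=[-0.1,-0.04,0.01,0,0,-0.02,-0.2,-0.08,0.02,0,0,-0.04,-0.3,-0.12,0.03,0,0,-0.06,-0.4,-0.15,0.04,0,0,-0.08,-0.5,-0.19,0.05,0,0,-0.1,-0.58,-0.22,0.055,0,0,-0.12,-0.63,-0.235,0.055,0,0,-0.122,-0.6642,-0.248,0.055,-0.001,0,-0.122,-0.6642,-0.248,0.055,-0.001,0,-0.122,-0.6642,-0.248,0.055,-0.001,0,-0.122,-0.6642,-0.248,0.055,-0.001,0,-0.122,-0.6642,-0.248,0.055,-0.001,0,-0.122],
  grip=1,
)

```text
t: 1.3
tool_pos: [0.5615, 0.2643, 0.2706]
tool_rot: [-0.381, -3.118, -0.002]
contact_force: [0.3, -0.2, 0.8]
opening: 0.0855
grip_force: 0.0
```

Run:
```python
from h import *
im,d,o=grab('wrist','w1'); print(o['t'],o['q'].round(3),o['tool_pos'],R.from_rotvec(o['tool_rot']).as_matrix().round(4).tolist(),o['contact_force'].round(3),o['wrist_torque'].round(3))
m=ctrl.camera_model('wrist');K=m['mtx'];T=m['tool_from_camera']
v,u=np.mgrid[0:480,0:640]; x=(u-K[0,2])/K[0,0];y=(v-K[1,2])/K[1,1];r=np.hypot(x,y)+1e-9
P=np.dstack([x/r*np.tan(r)*d,y/r*np.tan(r)*d,d]); P=(P@T[:3,:3].T+T[:3,3]); W=R.from_rotvec(o['tool_rot']).apply(P.reshape(-1,3)).reshape(P.shape)+o['tool_pos']
ok=(d>0)&(r<1.3); Z=W[...,2]; near=np.hypot(W[...,0]-.58,W[...,1]-.26)<.12
for l,a,b in(('handle',.147,.16),('strap',.105,.116),('rim',.018,.027)):
    k=ok&near&(Z>a)&(Z<b); p=W[k]; print(l,k.sum(),p.mean(0).round(4) if k.sum() else '', np.median(p[:,2]).round(4), cv2.minAreaRect((p[:,:2]*1000).astype(np.float32)))
```

```text
1.3 [ 0.32   0.064  1.657  0.002  1.42  -1.009] [0.56145394 0.26426517 0.27060992] [[-0.9706, 0.2406, -0.0003], [0.2406, 0.9706, 0.0016], [0.0007, 0.0015, -1.0]] [ 0.348 -0.244  0.772] [ 0.027 -0.034  0.021]
handle 2269 [0.5588 0.2652 0.1512] 0.1513 ((559.7080078125, 265.05859375), (23.87212562561035, 29.42679786682129), 76.72463989257812)
strap 6542 [0.5867 0.258  0.1096] 0.1096 ((584.51171875, 258.587158203125), (50.8563232421875, 90.23661041259766), 75.98021697998047)
rim 1355 [0.5492 0.2665 0.0214] 0.0215 ((560.197998046875, 264.444091796875), (100.39832305908203, 100.03461456298828), 75.96273803710938)
```

View pics/w1.png

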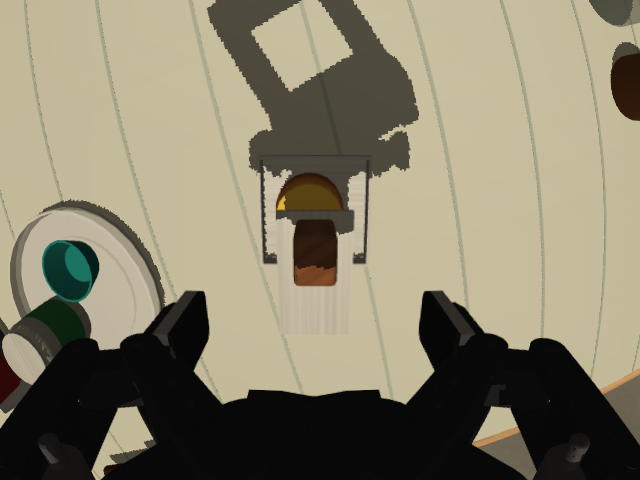

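The wrist view shows the handle at (315,250) between the fingers and square to them. The jar stands toward the front of the tray at (310,195), under the strap. Descending to grasp.

Run:
```python
from h import *
print(row([.5605,.2645,.189],down(np.radians(-14))).tolist())
```

```text
[0.0014, -0.0005, 0.1363, 0.001, -0.0002, 0.0011]
```

Request:
apply_moves(
  rows=[0.001,0,0.03,0.001,0,0.001,0.001,0,0.06,0.001,0,0.001,0.001,0,0.09,0.001,0,0.001,0.001,0,0.115,0.001,0,0.001,0.001,0,0.13,0.001,0,0.001,0.001,0,0.136,0.001,0,0.001,0.001,0,0.136,0.001,0,0.001,0.001,0,0.136,0.001,0,0.001],
)

```text
t: 2.15
tool_pos: [0.5622, 0.2639, 0.1902]
tool_rot: [0.385, 3.116, 0.001]
contact_force: [-0.8, 0.8, -0.2]
opening: 0.0854
grip_force: 0.0
```

Request:
apply_moves(
  rows=[0,0,0,0,0,0,0,0,0,0,0,0,0,0,0,0,0,0,0,0,0,0,0,0,0,0,0,0,0,0,0,0,0,0,0,0],
)

```text
t: 2.75
tool_pos: [0.5617, 0.2637, 0.1893]
tool_rot: [0.385, 3.118, -0.0]
contact_force: [-0.1, 0.6, 0.3]
opening: 0.0851
grip_force: 0.0
```

Request:
apply_moves(
  rows=[0,0,0,0,0,0,0,0,0,0,0,0,0,0,0,0,0,0,0,0,0,0,0,0,0,0,0,0,0,0,0,0,0,0,0,0,0,0,0,0,0,0,0,0,0,0,0,0],
  grip=0,
  grip_force=50,
)

```text
t: 3.55
tool_pos: [0.5618, 0.2638, 0.1893]
tool_rot: [0.385, 3.118, 0.0]
contact_force: [1.1, 0.3, 0.3]
opening: 0.0232
grip_force: 53.1
```

Request:
apply_moves(
  rows=[0,0,-0.002,0,0,0,0,0,-0.006,0,0,0,0,0,-0.014,0,0,0,0,0,-0.026,0,0,0,0,0,-0.042,0,0,0,0,0,-0.06,0,0,0,0,0,-0.08,0,0,0,0,0,-0.1,0,0,0,0,0,-0.12,0,0,0,0,0,-0.14,0,0,0,0,0,-0.16,0,0,0,0,0,-0.18,0,0,0,0,0,-0.2,0,0,0,0,0,-0.215,0,0,0,0,0,-0.225,0,0,0,0,0,-0.23,0,0,0,0,0,-0.23,0,0,0],
)

```text
t: 5.25
tool_pos: [0.5618, 0.2638, 0.3276]
tool_rot: [0.385, 3.117, 0.0]
contact_force: [-0.3, -0.1, -3.7]
opening: 0.0231
grip_force: 52.7
```

```bash
cat >> h.py <<'E'
def force(n=15):
    F=[]
    for _ in range(n):
        ctrl.get_image('top'); o=ctrl.get_obs(); F.append(np.r_[o['contact_force'],o['wrist_torque']])
    F=np.array(F); print('t',o['t'],'F',F.mean(0).round(3),'sd',F.std(0).round(3),'pos',o['tool_pos'].round(4)); return F.mean(0)
E
python3 - <<'E'
from h import *
force(12); o=ctrl.get_obs(); print(o['opening'],o['grip_force'],o['q'].round(2))
# travel waypoints: yaw -14 -> 18.7
us=np.array([np.cos(np.radians(18.7)),np.sin(np.radians(18.7)),0])
bar=np.array([.570,-.3045,0]); hang=bar-us*.0600
pre=hang-us*.11
print('pre',pre,'hang',hang); pre[2]=.338
print(row(pre,down(np.radians(18.7))).tolist()); print(row([.42,.0,.338],down(np.radians(0))).tolist())
E
```

```text
t 5.85 F [ 1.410e-01 -5.000e-02 -4.095e+00  2.300e-02 -3.000e-03  3.000e-03] sd [0.401 0.559 0.52  0.03  0.026 0.036] pos [0.5617 0.2637 0.3272]
0.023215867570499944 52.73108661174774 [ 0.32  0.03  1.6  -0.    1.51 -1.01]
pre [ 0.40897425 -0.35900421  0.        ] hang [ 0.51316738 -0.32373678  0.        ]
[-0.0055, -1.0686, -0.0178, -0.0001, 0.0001, -0.3642]
[0.1222, -0.4838, -0.0179, -0.0001, 0.0001, -0.1564]
```

Request:
apply_moves(
  rows=[0.001,-0.004,-0.001,0,0,-0.001,0.003,-0.014,-0.002,0,0,-0.004,0.008,-0.032,-0.004,0,0,-0.01,0.014,-0.058,-0.006,0,0,-0.018,0.023,-0.092,-0.008,0,0,-0.03,0.033,-0.131,-0.01,0,0,-0.042,0.044,-0.174,-0.012,0,0,-0.056,0.055,-0.218,-0.014,0,0,-0.07,0.067,-0.266,-0.016,0,0,-0.086,0.078,-0.31,-0.018,0,0,-0.1,0.089,-0.353,-0.018,0,0,-0.114,0.099,-0.392,-0.018,0,0,-0.127,0.108,-0.426,-0.018,0,0,-0.138,0.114,-0.45,-0.018,0,0,-0.146,0.118,-0.469,-0.018,0,0,-0.152,0.121,-0.479,-0.018,0,0,-0.155,0.122,-0.484,-0.018,0,0,-0.156,0.122,-0.484,-0.018,0,0,-0.156],
)

```text
t: 7.65
tool_pos: [0.4199, -0.0003, 0.3382]
tool_rot: [0.002, 3.141, -0.0]
contact_force: [0.4, -0.0, -3.7]
opening: 0.0233
grip_force: 52.7
```

Run:
```python
from h import *
o=ctrl.get_obs(); print(o['tool_pos'],o['opening'],o['q'].round(2))
print(row([.409,-.359,.338],down(np.radians(18.7))).tolist())
```

```text
[ 4.19880728e-01 -3.13325327e-04  3.38204009e-01] 0.023300365143269386 [-0.18 -0.49  2.02  0.    1.61 -1.75]
[0.0174, -0.5978, 0.0003, -0.0001, 0.0004, -0.2085]
```

Request:
apply_moves(
  rows=[0,-0.005,0,0,0,-0.002,0.001,-0.017,0,0,0,-0.006,0.001,-0.04,0,0,0,-0.014,0.002,-0.072,0,0,0,-0.025,0.003,-0.114,0,0,0,-0.04,0.005,-0.161,0,0,0,-0.056,0.006,-0.215,0,0,0,-0.075,0.008,-0.269,0,0,0,-0.094,0.01,-0.329,0,0,0,-0.115,0.011,-0.383,0,0,0,-0.134,0.013,-0.436,0,0,0,-0.152,0.014,-0.484,0,0,0,-0.169,0.015,-0.526,0,0,0,-0.183,0.016,-0.556,0,0,0,-0.194,0.017,-0.58,0,0,0,-0.202,0.017,-0.592,0,0,0,-0.206,0.0174,-0.598,0,0,0,-0.2085,0.0174,-0.598,0,0,0,-0.2085,0.0174,-0.598,0,0,0,-0.2085],
)

```text
t: 9.55
tool_pos: [0.4095, -0.3584, 0.3381]
tool_rot: [-0.512, 3.099, 0.001]
contact_force: [-0.6, -0.4, -3.7]
opening: 0.0231
grip_force: 52.7
```

Run:
```python
from h import *
im,d,o=grab('top','t2'); im2,d2,_=grab('scene','s2'); im3,_,_=grab('wrist','w2')
print(o['t'],o['tool_pos'].round(4))
c=np.hstack([cv2.resize(im[180:340,400:600],(400,320),interpolation=2),cv2.resize(im2[230:470,100:300],(400,480))[:320]]) 
canvas=np.zeros((560,800,3),np.uint8); canvas[:320,:400]=cv2.resize(im[180:340,400:600],(400,320)); canvas[:480,400:]=cv2.resize(im2[220:460,80:280],(400,480))
canvas[320:560,:320]=cv2.resize(im3,(320,240))
cv2.imwrite('pics/c2.png',np.clip(canvas.astype(float)*1.6,0,255).astype(np.uint8))
us=np.array([np.cos(np.radians(18.7)),np.sin(np.radians(18.7))]); vs=np.array([-us[1],us[0]])
for n,D in(('top',d),('scene',d2)):
    P=pts(n,D); Z=P[...,2]; rel=P[...,:2]-o['tool_pos'][:2]; a=rel@us; b=rel@vs
    k=(D>0)&(Z>.235)&(Z<.265)&(abs(b)<.03)&(a>.02)&(a<.085)
    p=P[k]; print(n,'strap rear',k.sum(),'z',np.median(p[:,2]).round(4),'a max',np.percentile(a[k],[2,98]).round(4),'b',np.percentile(b[k],[2,98]).round(4), cv2.minAreaRect((p[:,:2]*1000).astype(np.float32))[2])
    # bar: points z .19-.21 in front edge
    rb=P[...,:2]-np.array([.570,-.3045]); A=rb@us; B=rb@vs
    for bl,bh in((-.05,-.02),(-.02,.02),(.02,.05)):
        k=(D>0)&(Z>.192)&(Z<.21)&(abs(A)<.012)&(B>bl)&(B<bh); print(' bar',k.sum(),'z98',np.percentile(Z[k],[50,95]).round(4),'A med',np.median(A[k]).round(4),np.percentile(A[k],[5,95]).round(4))
    k=(D>0)&(Z>.19)&(Z<.206)&(abs(A)<.03); print(' B ext',np.percentile(B[k],[1,99]).round(4))
    k=(D>0)&(Z>.10)&(Z<.20)&(A>.02)&(A<.045)&(abs(B)<.06); print(' plate A',k.sum(),np.percentile(A[k],[5,50,95]).round(4) if k.sum() else '')
```

```text
9.55 [ 0.4095 -0.3584  0.3381]
top strap rear 868 z 0.2578 a max [0.0214 0.0697] b [-0.0258  0.0235] 18.28510093688965
 bar 66 z98 [0.2026 0.2046] A med 0.0008 [-0.0027  0.0045]
 bar 88 z98 [0.2023 0.2052] A med 0.0009 [-0.0027  0.0044]
 bar 66 z98 [0.2024 0.2051] A med 0.0006 [-0.003   0.0042]
 B ext [-0.0637  0.0621]
 plate A 91 [0.025  0.0329 0.0445]
scene strap rear 1476 z 0.2588 a max [0.0212 0.0687] b [-0.0247  0.0241] 18.93021583557129
 bar 120 z98 [0.2033 0.2058] A med 0.0007 [-0.0038  0.0033]
 bar 148 z98 [0.2031 0.2055] A med 0.0001 [-0.0039  0.003 ]
 bar 100 z98 [0.2034 0.2054] A med 0.0004 [-0.0037  0.0029]
 B ext [-0.0628  0.0599]
 plate A 1005 [0.0404 0.0411 0.042 ]
```

View pics/c2.png

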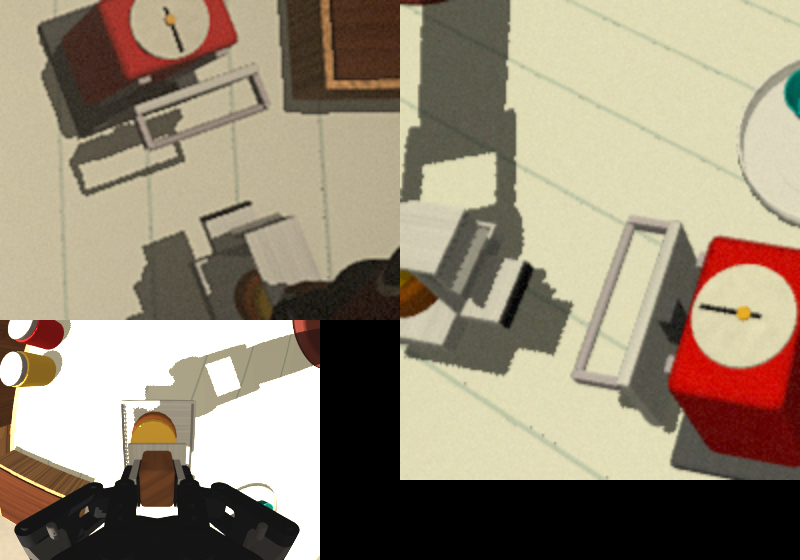

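The top view (upper left) and the scene view (right) show the pan squarely in front of the bar, with the hook edge parallel to it. The wrist view shows the jar upright in the tray. Moving in level.

Run:
```python
from h import *
print(row([.5153,-.3231,.338],down(np.radians(18.6))).tolist())
force(12)
```

```text
[-0.1859, -0.001, 0.0004, -0.0001, 0.0001, 0.0019]
t 10.3 F [-7.000e-03  1.110e-01 -4.046e+00  1.200e-02  1.400e-02 -4.000e-03] sd [0.397 0.699 0.497 0.032 0.035 0.029] pos [ 0.4094 -0.359   0.3381]
```

Request:
apply_moves(
  rows=[-0.002,0,0,0,0,0,-0.007,0,0,0,0,0,-0.015,0,0,0,0,0,-0.026,0,0,0,0,0,-0.04,0,0,0,0,0,-0.055,0,0,0,0,0,-0.07,0,0,0,0,0,-0.085,0,0,0,0,0,-0.1,0,0,0,0,0,-0.115,0,0,0,0,0,-0.13,0,0,0,0,0.001,-0.145,0,0,0,0,0.001,-0.158,-0.001,0,0,0,0.002,-0.169,-0.001,0,0,0,0.002,-0.177,-0.001,0,0,0,0.002,-0.182,-0.001,0,0,0,0.002,-0.185,-0.001,0,0,0,0.002,-0.186,-0.001,0,0,0,0.002,-0.186,-0.001,0,0,0,0.002,-0.186,-0.001,0,0,0,0.002],
)

```text
t: 12.3
tool_pos: [0.5151, -0.3238, 0.3382]
tool_rot: [-0.506, 3.101, -0.0]
contact_force: [-0.5, -0.2, -4.4]
opening: 0.0236
grip_force: 52.7
```

Run:
```python
from h import *
im,d,o=grab('top','t3'); im2,d2,_=grab('scene','s3')
print(o['t'],o['tool_pos'].round(4),o['contact_force'])
canvas=np.zeros((560,800,3),np.uint8); canvas[:320,:400]=cv2.resize(im[160:320,400:600],(400,320)); canvas[:560,400:]=cv2.resize(im2[290:430,150:250],(400,560),interpolation=2)
cv2.imwrite('pics/c3.png',np.clip(canvas.astype(float)*1.6,0,255).astype(np.uint8))
us=np.array([np.cos(np.radians(18.7)),np.sin(np.radians(18.7))]); vs=np.array([-us[1],us[0]]); bar=np.array([.5704,-.3044])
for n,D in(('top',d),('scene',d2)):
    P=pts(n,D); Z=P[...,2]; rel=P[...,:2]-bar; a=rel@us; b=rel@vs
    k=(D>0)&(Z>.24)&(Z<.268)&(abs(b)<.03)&(abs(a)<.03); print(n,'strap',k.sum(),np.median(Z[k]).round(4),'a',np.percentile(a[k],[98,99.5]).round(4),'b',np.percentile(b[k],[2,98]).round(4))
    k=(D>0)&(Z>.192)&(Z<.208)&(abs(a)<.012)&(abs(b)<.055); print(n,'bar',k.sum(),'a',np.percentile(a[k],[3,50,97]).round(4), 'b',np.unique((b[k]*100).round()))
```

```text
12.3 [ 0.5151 -0.3238  0.3382] [-0.48476657 -0.20153997 -4.37270513]
top strap 653 0.258 a [0.0103 0.0108] b [-0.0262  0.0228]
top bar 126 a [-0.0071  0.0001  0.0041] b [-5.  1.  2.  3.  4.  5.]
scene strap 1195 0.259 a [0.0098 0.0101] b [-0.0256  0.0234]
scene bar 250 a [-0.0095 -0.0008  0.0031] b [-5. -4. -3. -2. -1.  3.  4.  5.]
```

View pics/c3.png

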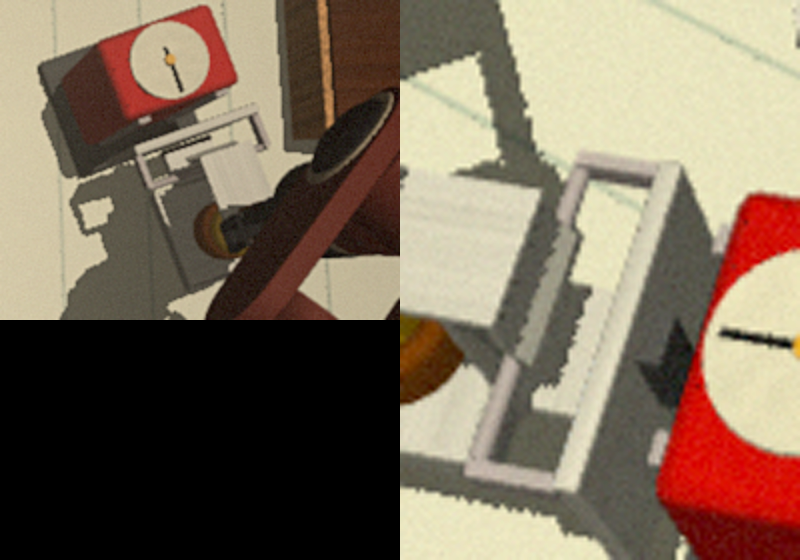

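The strap edge is 10.2 mm behind the bar axis in both views, so the bar sits at pan x ≈ 59, near the slot's centre. The foot is between bar and plate, and the hook tip is above the bar. Lowering slowly.

Request:
apply_moves(
  rows=[0,0,0.003,0,0,0,0,0,0.009,0,0,0,0,0,0.016,0,0,0,0,0,0.023,0,0,0,0,0,0.03,0,0,0,0,0,0.037,0,0,0,0,0,0.044,0,0,0,0,0,0.051,0,0,0,0,0,0.057,0,0,0,0,0,0.062,0,0,0,0,0,0.066,0,0,0,0,0,0.069,0,0,0,0,0,0.07,0,0,0,0,0,0.07,0,0,0],
)

```text
t: 13.8
tool_pos: [0.5153, -0.3237, 0.2961]
tool_rot: [-0.506, 3.1, -0.0]
contact_force: [-0.1, -0.3, -4.5]
opening: 0.0236
grip_force: 52.7
```

Run:
```python
from h import *
force(8)
```

```text
t 14.2 F [ 1.390e-01  1.180e-01 -3.992e+00 -7.000e-03  2.000e-03 -1.100e-02] sd [0.276 0.468 0.352 0.028 0.013 0.026] pos [ 0.5153 -0.3237  0.2962]
```

Request:
apply_moves(
  rows=[0,0,0.002,0,0,0,0,0,0.004,0,0,0,0,0,0.006,0,0,0,0,0,0.008,0,0,0,0,0,0.01,0,0,0,0,0,0.012,0,0,0,0,0,0.014,0,0,0,0,0,0.016,0,0,0,0,0,0.018,0,0,0,0,0,0.02,0,0,0,0,0,0.022,0,0,0,0,0,0.024,0,0,0,0,0,0.026,0,0,0,0,0,0.028,0,0,0,0,0,0.03,0,0,0,0,0,0.032,0,0,0,0,0,0.034,0,0,0,0,0,0.036,0,0,0,0,0,0.036,0,0,0,0,0,0.036,0,0,0],
)

```text
t: 16.2
tool_pos: [0.5153, -0.3237, 0.2746]
tool_rot: [-0.506, 3.1, -0.0]
contact_force: [-0.4, 0.1, -3.0]
opening: 0.0234
grip_force: 52.9
```

```bash
cat > chk.py <<'E'
from h import *
import sys
im2,d2,o=grab('scene','s'+sys.argv[1])
us=np.array([np.cos(np.radians(18.7)),np.sin(np.radians(18.7))]); vs=np.array([-us[1],us[0]]); bar=np.array([.5704,-.3044])
P=pts('scene',d2); Z=P[...,2]; rel=P[...,:2]-bar; a=rel@us; b=rel@vs; D=d2
zt=o['tool_pos'][2]-.079
k=(D>0)&(abs(Z-zt)<.012)&(abs(b)<.024)&(a<.015)&(a>-.03); A=np.c_[a[k],b[k],np.ones(k.sum())]; c=np.linalg.lstsq(A,Z[k],rcond=None)[0]
print('strap z',np.median(Z[k]).round(4),'slope',c.round(4),'rear a',np.percentile(a[k],98).round(4))
k=(D>0)&(abs(b)>.03)&(abs(b)<.052)&(abs(a)<.006)&(Z>.12)&(Z<.215); zz=Z[k]; print('bar z med',k.sum(),np.median(zz).round(4),np.percentile(zz,90).round(4))
force(int(sys.argv[2]))
E
python3 chk.py 4 8
```

```text
strap z 0.1955 slope [-0.0689  0.0093  0.1945] rear a 0.01
bar z med 155 0.1901 0.1914
t 16.65 F [-0.613  0.183 -2.612  0.047  0.039  0.024] sd [0.307 0.465 0.275 0.022 0.029 0.027] pos [ 0.5153 -0.3237  0.2746]
```

Run:
```python
from h import *
us=np.array([np.cos(np.radians(18.7)),np.sin(np.radians(18.7))]); vs=np.array([-us[1],us[0]])
for n,t in (('scene','s2'),('scene','s3'),('scene','s4'),('top','t2'),('top','t3')):
    z=np.load(f'pics/{t}.npz'); P=pts(n,z['d']); Z=P[...,2]; rel=P[...,:2]-z['p'][:2]; a=rel@us;b=rel@vs
    k=(abs(Z-(z['p'][2]-.079))<.02)&(abs(b)<.022)&(a>.024)&(a<.066); A=np.c_[a[k],b[k],np.ones(k.sum())]
    for _ in range(3):
        c=np.linalg.lstsq(A,Z[k],rcond=None)[0]
    r=Z[k]-A@c; g=abs(r)<2.5*r.std(); c=np.linalg.lstsq(A[g],Z[k][g],rcond=None)[0]; print(t,k.sum(),c.round(4),r.std().round(4))
```

```text
s2 847 [0.0018 0.0042 0.2591] 0.0012
s3 909 [-2.000e-04  5.500e-03  2.592e-01] 0.0011
s4 793 [-0.0036  0.0066  0.1958] 0.0011
t2 591 [ 0.0136 -0.0014  0.2574] 0.0017
t3 563 [-0.0023 -0.0018  0.2583] 0.0016
```

Request:
apply_moves(
  rows=[0,0,0.002,0,0,0,0,0,0.004,0,0,0,0,0,0.006,0,0,0,0,0,0.008,0,0,0,0,0,0.01,0,0,0,0,0,0.012,0,0,0,0,0,0.014,0,0,0,0,0,0.016,0,0,0,0,0,0.018,0,0,0,0,0,0.02,0,0,0,0,0,0.022,0,0,0,0,0,0.024,0,0,0,0,0,0.026,0,0,0,0,0,0.028,0,0,0,0,0,0.03,0,0,0,0,0,0.032,0,0,0,0,0,0.033,0,0,0,0,0,0.033,0,0,0,0,0,0.033,0,0,0],
)

```text
t: 18.55
tool_pos: [0.5153, -0.3237, 0.2548]
tool_rot: [-0.506, 3.1, -0.0]
contact_force: [-0.8, -0.4, -0.5]
opening: 0.0234
grip_force: 53.2
```

```bash
python3 chk.py 5 10
```

```text
strap z 0.1759 slope [-0.0622  0.0058  0.1749] rear a 0.0099
bar z med 155 0.1701 0.1719
t 19.1 F [-0.081 -0.322 -0.754 -0.072 -0.214 -0.037] sd [0.434 0.401 0.414 0.035 0.021 0.015] pos [ 0.5153 -0.3237  0.2548]
```

```bash
cat > tilt.py <<'E'
from h import *
import sys
th,dl,df=map(float,sys.argv[1:4])  # tilt rad, lower m, forward m
o=ctrl.get_obs(); p=o['tool_pos']; yaw=np.radians(18.6); us=np.array([np.cos(yaw),np.sin(yaw),0]); vs=np.array([-us[1],us[0],0]); z=np.array([0,0,1.])
R0=R.from_rotvec(o['tool_rot']); c=np.array([.5704,-.3044,p[2]-.088]); Q=R.from_rotvec(-vs*th)
for f in (.5,1):
    q=R.from_rotvec(-vs*th*f); print(row(c+q.apply(p-c)-us*df*f-z*dl*f,q*R0).tolist())
E
python3 tilt.py .045 .005 .002
```

```text
[0.0049, -0.0, 0.0064, -0.0, -0.0143, 0.0]
[0.0098, -0.0, 0.0129, -0.0, -0.0286, 0.0]
```

Request:
apply_moves(
  rows=[0.0006,0,0.0009,0,-0.0019,0,0.0013,0,0.0017,0,-0.0038,0,0.002,0,0.0026,0,-0.0057,0,0.0026,0,0.0034,0,-0.0076,0,0.0033,0,0.0043,0,-0.0095,0,0.0039,0,0.0052,0,-0.0114,0,0.0046,0,0.006,0,-0.0133,0,0.0052,0,0.0069,0,-0.0152,0,0.0059,0,0.0077,0,-0.0171,0,0.0065,0,0.0086,0,-0.019,0,0.0072,0,0.0094,0,-0.021,0,0.0078,0,0.0103,0,-0.0229,0,0.0085,0,0.0112,0,-0.0248,0,0.0091,0,0.012,0,-0.0267,0,0.0098,0,0.0129,0,-0.0286,0,0.0098,0,0.0129,0,-0.0286,0,0.0098,0,0.0129,0,-0.0286,0],
)

```text
t: 20.8
tool_pos: [0.5096, -0.3256, 0.247]
tool_rot: [-0.499, 3.057, 0.011]
contact_force: [1.3, -0.2, -0.7]
opening: 0.024
grip_force: 53.3
```

```bash
cat >> chk.py <<'E'
z=np.load(f'pics/s{sys.argv[1]}.npz'); rel=P[...,:2]-z['p'][:2]; a=rel@us;b=rel@vs
k=(abs(Z-(z['p'][2]-.079))<.02)&(abs(b)<.022)&(a>.024)&(a<.066); A=np.c_[a[k],b[k],np.ones(k.sum())]; c=np.linalg.lstsq(A,Z[k],rcond=None)[0]; r=Z[k]-A@c; g=abs(r)<2.5*r.std(); print('lean',np.linalg.lstsq(A[g],Z[k][g],rcond=None)[0].round(4))
print('tool lean',(R.from_rotvec(z['r']).as_matrix()[:,2]).round(4))
F=ctrl.get_obs();
E
sed -i 's/^force(int(sys.argv\[2\]))/M=force(int(sys.argv[2])); print("Fu %.2f Fz %.2f Tv %.3f"%(M[:2]@us,M[2],M[3:5]@vs))/' chk.py
python3 chk.py 6 8
```

```text
strap z 0.1704 slope [-0.0776  0.0027  0.1689] rear a 0.0079
bar z med 149 0.165 0.1667
t 21.25 F [ 0.4    0.15   0.07   0.072 -0.302  0.   ] sd [0.471 0.612 0.406 0.034 0.025 0.021] pos [ 0.5097 -0.3256  0.247 ]
Fu 0.43 Fz 0.07 Tv -0.309
lean [ 0.0487 -0.0023  0.168 ]
tool lean [ 0.0426  0.0142 -0.999 ]
```

```bash
python3 tilt.py .016 .002 0
```

```text
[0.0013, -0.0, 0.0025, -0.0, -0.0051, 0.0]
[0.0026, -0.0, 0.005, -0.0, -0.0102, 0.0]
```

Request:
apply_moves(
  rows=[0.0003,0,0.0006,0,-0.0013,0,0.0006,0,0.0012,0,-0.0026,0,0.001,0,0.0019,0,-0.0038,0,0.0013,0,0.0025,0,-0.0051,0,0.0016,0,0.0031,0,-0.0064,0,0.002,0,0.0038,0,-0.0077,0,0.0023,0,0.0044,0,-0.009,0,0.0026,0,0.005,0,-0.0102,0,0.0026,0,0.005,0,-0.0102,0,0.0026,0,0.005,0,-0.0102,0],
)

```text
t: 22.25
tool_pos: [0.5081, -0.3261, 0.2438]
tool_rot: [-0.497, 3.042, 0.015]
contact_force: [-1.3, -0.2, -1.0]
opening: 0.0235
grip_force: 53.3
```

```bash
python3 chk.py 7 10
```

```text
strap z 0.1677 slope [-0.0882  0.0034  0.1661] rear a 0.0077
bar z med 145 0.1627 0.1646
t 22.8 F [-2.879 -0.929  0.266 -0.272  0.513  0.015] sd [0.524 0.363 0.645 0.042 0.081 0.026] pos [ 0.5081 -0.3261  0.2438]
Fu -3.03 Fz 0.27 Tv 0.573
lean [0.0479 0.0074 0.1653]
tool lean [ 0.057   0.0192 -0.9982]
```

```bash
python3 tilt.py -.006 0 0
```

```text
[-0.0005, 0.0, -0.0003, 0.0, 0.0019, 0.0]
[-0.0009, 0.0, -0.0006, 0.0, 0.0038, 0.0]
```

Request:
apply_moves(
  rows=[-0.0002,0,-0.0001,0,0.0008,0,-0.0004,0,-0.0002,0,0.0016,0,-0.0006,0,-0.0004,0,0.0024,0,-0.0008,0,-0.0005,0,0.0032,0,-0.0009,0,-0.0006,0,0.0038,0,-0.0009,0,-0.0006,0,0.0038,0,-0.0009,0,-0.0006,0,0.0038,0],
)

```text
t: 23.5
tool_pos: [0.5089, -0.3258, 0.2443]
tool_rot: [-0.498, 3.047, 0.014]
contact_force: [-3.9, -1.4, 0.2]
opening: 0.0237
grip_force: 53.3
```

```bash
python3 chk.py 8 10
```

```text
strap z 0.1681 slope [-0.0837  0.0014  0.1665] rear a 0.008
bar z med 151 0.163 0.1647
t 24.05 F [-3.478 -1.086  0.047 -0.216  0.54   0.031] sd [0.369 0.311 0.542 0.029 0.035 0.021] pos [ 0.5089 -0.3258  0.2443]
Fu -3.64 Fz 0.05 Tv 0.581
lean [ 0.0535 -0.0012  0.1654]
tool lean [ 0.0523  0.0175 -0.9985]
```

Request:
apply_moves(
  rows=[0.0003,0,0,0,0,0,0.0007,0,0,0,0,0,0.001,0,0,0,0,0,0.0013,0,0,0,0,0,0.0013,0,0,0,0,0,0.0013,0,0,0,0,0],
)

```text
t: 24.65
tool_pos: [0.5085, -0.3259, 0.2444]
tool_rot: [-0.497, 3.046, 0.013]
contact_force: [0.5, -0.1, 0.0]
opening: 0.0234
grip_force: 53.3
```

```bash
python3 chk.py 9 10
```

```text
strap z 0.1683 slope [-0.078   0.0092  0.1668] rear a 0.0077
bar z med 150 0.1632 0.1651
t 25.2 F [ 1.247  0.659  0.162  0.112 -0.343  0.04 ] sd [0.534 0.661 0.4   0.046 0.068 0.028] pos [ 0.5083 -0.3261  0.2444]
Fu 1.39 Fz 0.16 Tv -0.361
lean [0.0568 0.0079 0.1655]
tool lean [ 0.0534  0.0176 -0.9984]
```

Request:
apply_moves(
  rows=[0.0001,0,0.0001,0,-0.0008,0,0.0002,0,0.0002,0,-0.0016,0,0.0002,0,0.0004,0,-0.0024,0,0.0003,0,0.0005,0,-0.0032,0,0.0003,0,0.0005,0,-0.0032,0,0.0003,0,0.0005,0,-0.0032,0],
)

```text
t: 25.8
tool_pos: [0.5078, -0.3262, 0.2439]
tool_rot: [-0.497, 3.042, 0.015]
contact_force: [-0.1, -0.4, 0.6]
opening: 0.0233
grip_force: 53.3
```

```bash
python3 chk.py 10 12
```

```text
strap z 0.168 slope [-0.0816 -0.0005  0.1665] rear a 0.0075
bar z med 152 0.163 0.1649
t 26.45 F [-0.219  0.032  0.029 -0.06  -0.102  0.014] sd [0.402 0.637 0.461 0.047 0.061 0.035] pos [ 0.5078 -0.3262  0.2439]
Fu -0.20 Fz 0.03 Tv -0.077
lean [0.0597 0.004  0.165 ]
tool lean [ 0.0566  0.0189 -0.9982]
```

Request:
apply_moves(
  rows=[0.0001,0,0.0004,0,-0.0005,0,0.0002,0,0.0008,0,-0.001,0,0.0003,0,0.0011,0,-0.0015,0,0.0004,0,0.0015,0,-0.0019,0,0.0004,0,0.0015,0,-0.0019,0,0.0004,0,0.0015,0,-0.0019,0],
)

```text
t: 27.05
tool_pos: [0.5077, -0.3263, 0.243]
tool_rot: [-0.496, 3.039, 0.015]
contact_force: [-1.5, -0.7, 0.1]
opening: 0.0235
grip_force: 53.2
```

```bash
python3 chk.py 11 14
```

```text
strap z 0.167 slope [-0.0847  0.0036  0.1654] rear a 0.0073
bar z med 151 0.1623 0.1641
t 27.8 F [-1.681 -1.127  0.227 -0.28   0.381  0.018] sd [0.445 0.54  0.603 0.034 0.06  0.022] pos [ 0.5077 -0.3263  0.243 ]
Fu -1.95 Fz 0.23 Tv 0.450
lean [0.0556 0.0106 0.1642]
tool lean [ 0.0594  0.0198 -0.998 ]
```

Request:
apply_moves(
  rows=[0.0001,0,0,0,0,0,0.0002,0,0,0,0,0,0.0004,0,0,0,0,0,0.0004,0,0,0,0,0,0.0004,0,0,0,0,0],
)

```text
t: 28.3
tool_pos: [0.5076, -0.3263, 0.2431]
tool_rot: [-0.496, 3.039, 0.015]
contact_force: [-1.0, -0.9, -0.1]
opening: 0.0234
grip_force: 53.2
```

```bash
python3 chk.py 12 14
```

```text
strap z 0.1672 slope [-7.670e-02  1.000e-04  1.657e-01] rear a 0.0074
bar z med 148 0.1622 0.1639
t 29.05 F [-0.831 -0.76   0.204 -0.228  0.262  0.029] sd [0.268 0.53  0.413 0.032 0.032 0.027] pos [ 0.5076 -0.3263  0.2431]
Fu -1.03 Fz 0.20 Tv 0.322
lean [0.0578 0.0034 0.1642]
tool lean [ 0.0601  0.0199 -0.998 ]
```

Request:
apply_moves(
  rows=[-0.0001,0,-0.0001,0,0.0005,0,-0.0002,0,-0.0002,0,0.001,0,-0.0002,0,-0.0002,0,0.0013,0,-0.0002,0,-0.0002,0,0.0013,0,-0.0002,0,-0.0002,0,0.0013,0],
)

```text
t: 29.55
tool_pos: [0.5077, -0.3262, 0.2432]
tool_rot: [-0.496, 3.041, 0.015]
contact_force: [0.2, -1.3, 0.5]
opening: 0.0233
grip_force: 53.3
```

```bash
python3 chk.py 13 12
```

```text
strap z 0.1674 slope [-8.100e-02  1.000e-04  1.657e-01] rear a 0.0073
bar z med 149 0.1625 0.1642
t 30.2 F [-0.223 -0.441  0.148 -0.112  0.003  0.022] sd [0.519 0.613 0.453 0.038 0.033 0.022] pos [ 0.5077 -0.3262  0.2432]
Fu -0.35 Fz 0.15 Tv 0.039
lean [ 0.0613 -0.001   0.1642]
tool lean [ 0.0582  0.0194 -0.9981]
```

Request:
apply_moves(
  rows=[0,0,0,0,0,0,0,0,0,0,0,0,0,0,0,0,0,0],
  grip_force=20,
)

```text
t: 30.5
tool_pos: [0.5077, -0.3262, 0.2432]
tool_rot: [-0.497, 3.041, 0.015]
contact_force: [-0.2, -0.4, 0.4]
opening: 0.0235
grip_force: 53.3
```

```bash
python3 chk.py 14 10
```

```text
strap z 0.1673 slope [-0.0824  0.0042  0.1657] rear a 0.0075
bar z med 149 0.1623 0.1639
t 31.05 F [ 0.489 -0.258  0.153 -0.119 -0.087  0.034] sd [0.407 0.403 0.324 0.02  0.039 0.025] pos [ 0.5077 -0.3262  0.2432]
Fu 0.38 Fz 0.15 Tv -0.045
lean [0.0586 0.0072 0.1643]
tool lean [ 0.058   0.0193 -0.9981]
```

Forces and torques are close to zero, so I'm opening.

Request:
apply_moves(
  rows=[0,0,0,0,0,0,0,0,0,0,0,0,0,0,0,0,0,0,0,0,0,0,0,0,0,0,0,0,0,0],
  grip=0.5,
)

```text
t: 31.55
tool_pos: [0.5076, -0.3262, 0.2431]
tool_rot: [-0.496, 3.041, 0.015]
contact_force: [-0.0, 1.1, 0.0]
opening: 0.0424
grip_force: 0.0
```

```bash
python3 chk.py 15 10
```

```text
strap z 0.1683 slope [-0.1094 -0.0018  0.1663] rear a 0.0073
bar z med 152 0.1635 0.1654
t 32.1 F [-0.023 -0.285 -0.128 -0.009  0.058  0.006] sd [0.301 0.342 0.377 0.033 0.032 0.022] pos [ 0.5077 -0.3262  0.2432]
Fu -0.11 Fz -0.13 Tv 0.057
lean [ 0.0621 -0.0007  0.1652]
tool lean [ 0.0578  0.0194 -0.9981]
```

Request:
apply_moves(
  rows=[0,0,-0.004,0,0,0,0,0,-0.012,0,0,0,0,0,-0.024,0,0,0,0,0,-0.04,0,0,0,0,0,-0.06,0,0,0,0,0,-0.08,0,0,0,0,0,-0.1,0,0,0,0,0,-0.12,0,0,0,0,0,-0.14,0,0,0,0,0,-0.16,0,0,0,0,0,-0.18,0,0,0,0,0,-0.195,0,0,0,0,0,-0.2,0,0,0,0,0,-0.2,0,0,0],
)

```text
t: 33.5
tool_pos: [0.5008, -0.3287, 0.3635]
tool_rot: [-0.496, 3.041, 0.014]
contact_force: [0.7, -0.6, -0.4]
opening: 0.0429
grip_force: 0.0
```

Run:
```python
from h import *
us=np.array([np.cos(np.radians(18.7)),np.sin(np.radians(18.7))]); vs=np.array([-us[1],us[0]]); bar=np.array([.5704,-.3044])
for i in range(14):
    im,d=ctrl.get_image('scene'); t=ctrl.get_obs()['t']; P=pts('scene',d);Z=P[...,2];rel=P[...,:2]-bar;a=rel@us;b=rel@vs
    k=(abs(b)<.022)&(a>-.04)&(a<.004)&(abs(Z-.167)<.012); A=np.c_[a[k],b[k],np.ones(k.sum())]; c=np.linalg.lstsq(A,Z[k],rcond=None)[0]
    k2=(abs(b)<.024)&(a>-.02)&(a<.03)&(abs(Z-.167)<.012)
    print(round(t,2),k.sum(),c.round(4),'rear',np.percentile(a[k2],98).round(4))
canvas=np.clip(cv2.resize(im[280:430,120:320],(800,600)).astype(float)*1.6,0,255).astype(np.uint8); cv2.imwrite('pics/c4.png',canvas)
```

```text
33.55 771 [0.0689 0.0045 0.1695] rear 0.0072
33.6 762 [0.0646 0.0072 0.1693] rear 0.0071
33.65 768 [0.0687 0.0016 0.1695] rear 0.0071
33.7 759 [0.0651 0.0059 0.1694] rear 0.0071
33.75 767 [0.061  0.0032 0.1693] rear 0.0072
33.8 773 [0.0604 0.0045 0.1693] rear 0.0073
33.85 760 [0.0637 0.0035 0.1694] rear 0.0073
33.9 764 [0.0622 0.0019 0.1694] rear 0.0072
33.95 763 [0.0665 0.0079 0.1695] rear 0.0073
34.0 763 [0.0723 0.0061 0.1695] rear 0.0071
34.05 766 [0.0576 0.0089 0.1692] rear 0.0073
34.1 761 [0.0641 0.0051 0.1694] rear 0.0072
34.15 757 [0.0643 0.0003 0.1694] rear 0.0072
34.2 765 [0.0662 0.0055 0.1695] rear 0.0071
```

View pics/c4.png

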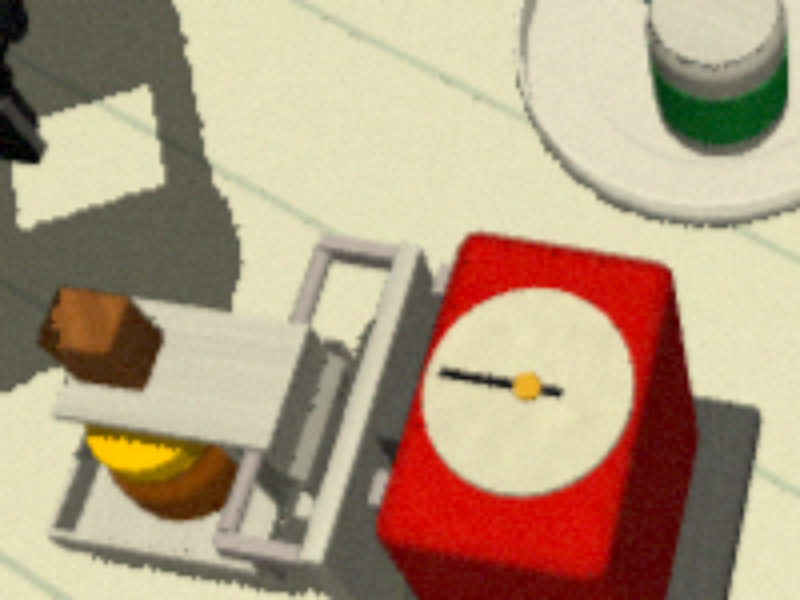

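The pan hangs from the bar (strap at 290,370) with its lean steady at 0.065 rad and its height steady to 0.2 mm. The jar stands in the tray at (165,470), and the gripper is clear above.

```bash
python3 -c "
from station import ctrl
print(ctrl.finish_job())"
```

```text
the job is handed in; nothing more can be done
None
```

The pan hangs still on the scale's bar, released, with the jar standing in it, the bar sunk about 40 mm and the pan leaning about 0.065 rad. I handed the job in at about 34 s; no verdict came back.

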